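# Set a length stop to a gauge bar from the crate

### The job

Set the length stop to the long square gauge bar: first swing the stop's clamp lever anticlockwise (seen from above) until it is fully loose, without forcing the stop along. Then find the long square steel bar among the parts in the crate, lay it lengthwise in the fixture's channel between jaw and stop (set it down, do not drop it) and let go, and slide the stop along so that bar, jaw and stop meet with no gap. Finally swing the lever back to fully tight; the other parts stay in the crate, and the wrench lying on the bench between crate and fixture is left alone.

Things in the scene. Friction and masses are not known exactly. Their poses are not given: they have to be found in the camera images.
- fixture: Fixture, fixed. Origin: centre of its underside, on the bench. Dark base 110 (x) by 250 (y) by 12 mm. Channel along y: bed at z 12 mm between guide strips 6 mm high, inner faces at x -16.5 and +16.5 mm. Steel jaw at the -y end, 90 mm wide, top at z 45 mm, its face to the bar at y = -100 mm. The sliding stop is towards +y.
- stop (a joint): Slide of the stop, m: 0 to 0.100, grows towards the jaw; starts at 0 to 0.035. Steel block 84 (fixture x) by 40 (y) by 30 mm, fixture z 13 to 43 mm; its face to the jaw is at fixture y = 50 mm minus the value: 0.070 with the 80 mm bar between. Stays where left; needs about 8 N, some 3 N more when pushing the bar.
- stop_back (a point): Centre of the stop's upright back face (the side away from the jaw), 15 mm above the block's underside, at fixture x = 0, z = 27.5 mm; pushing the back face towards the jaw (fixture -y) slides the stop. With the lever loose, the half of the back face on the fixture's +x side is clear of the lever.
- lever (a joint): Clamp lever on top of the stop, rad: 0 tight, 1.1 loose (end stops), grows anticlockwise from above; starts at 0 to 0.1, stays where left, about 2 N at the grip. Upright axis at fixture x = 0, y = 70 mm minus the stop's value, moving with the stop. The arm points to fixture +y, turned 0.55 rad towards +x at 0 and 0.55 rad towards -x at 1.1.
- lever_tip (a point): Centre of the lever's upright black grip: cylinder of 16 mm diameter, 68 mm from the lever's axis, fixture z 46 to 74 mm (this point at 59.5 mm). The arm is a 10 mm round bar at z 54 mm on a hub of 30 mm diameter.
- crate: Blue open crate, fixed: 220 (x) by 290 (y) by 45 mm high, walls and floor 5 mm thick. Origin: centre of its underside, on the bench. Holds six plain steel parts lying side by side on its floor in changing places and yaws.
- long_bar: The target: square steel gauge bar 80 by 25 by 25 mm, about 0.4 kg. Origin: its centre; x along its length. The only square bar of this length.
- short_bar: Square steel bar 55 by 25 by 25 mm, not wanted. Origin: its centre; x along its length.
- round_bar: Round steel bar, 25 mm diameter, 80 mm long, lying, not wanted. Origin: its centre; x along its length.
- nut: Hexagon steel nut, 36 mm across flats, 18 mm high, lying flat. Origin: its centre.
- socket: Steel socket, a cylinder of 30 mm diameter standing 38 mm high. Origin: its centre.
- hex_key: L-shaped steel hex key of 8 mm stock, 73 by 38 mm, lying flat. Origin: near its middle, at half its thickness.
- wrench: Steel wrench, 140 mm long, lying on the bench between crate and fixture, pointing away from the robot; a bystander. Origin: under its middle.
Things that resemble listed ones, but are neither listed nor needed, are in the scene too. Leave any pink or yellow look-alike of the round_bar alone. Leave any yellow look-alike of the long_bar alone.

How it is judged:
On the way, in this order (a step that is already met when the one before it is completed fails the run):
1. the lever is swung loose (over 0.9 rad) with the stop not forced along (under 10 mm) (value of joint lever above 0.9 rad and distance of stop_back from where it was at the start of the episode below 0.01 m), for 0.1 s.
2. the long square bar lies in the channel between jaw and stop, let go (x of long_bar in the frame of fixture between -0.006 and 0.006 m and z of long_bar in the frame of fixture between 0.021 and 0.028 m and angle between the x axis of long_bar and the y axis of fixture, either way round below 0.13 rad and y of long_bar in the frame of fixture between -0.063 and 0.01 m and contact force between long_bar and the fingers below 0.1 N and linear speed of long_bar below 0.02 m/s), for 0.2 s.
3. the stop, lever still loose, is slid up so that jaw, bar and stop meet (within 2.5 mm) (x of long_bar in the frame of fixture between -0.006 and 0.006 m and z of long_bar in the frame of fixture between 0.021 and 0.028 m and angle between the x axis of long_bar and the y axis of fixture, either way round below 0.13 rad and y of long_bar in the frame of fixture between -0.0625 and -0.0575 m and value of joint stop between 0.0675 and 0.0725 m and value of joint lever above 0.6 rad), for 0.2 s.
4. the lever is swung back tight (under 0.15 rad) with the setting kept (x of long_bar in the frame of fixture between -0.006 and 0.006 m and z of long_bar in the frame of fixture between 0.021 and 0.028 m and angle between the x axis of long_bar and the y axis of fixture, either way round below 0.13 rad and y of long_bar in the frame of fixture between -0.0625 and -0.0575 m and value of joint stop between 0.0675 and 0.0725 m and value of joint lever below 0.15 rad), for 0.2 s.
At the end, for the whole second after the job is handed in: Long square bar at rest, released, lengthwise in the channel (0.13 rad, 6 mm sideways), its centre 40 mm from the jaw face and the stop at 0.070, each within 2.5 mm; lever tight (under 0.15 rad); the five other parts still in the crate (all of step 4 and contact force between long_bar and the fingers below 0.1 N and linear speed of long_bar below 0.02 m/s and x of short_bar in the frame of crate between -0.11 and 0.11 m and y of short_bar in the frame of crate between -0.145 and 0.145 m and height (world z) of each of short_bar, round_bar, nut, socket, hex_key below 0.06 m and x of round_bar in the frame of crate between -0.11 and 0.11 m and y of round_bar in the frame of crate between -0.145 and 0.145 m and x of nut in the frame of crate between -0.11 and 0.11 m and y of nut in the frame of crate between -0.145 and 0.145 m and x of socket in the frame of crate between -0.11 and 0.11 m and y of socket in the frame of crate between -0.145 and 0.145 m and x of hex_key in the frame of crate between -0.11 and 0.11 m and y of hex_key in the frame of crate between -0.145 and 0.145 m); the robot touches nothing.
It fails at once if the bar is dropped (falls freely faster than 0.7 m/s, from over about 25 mm) (linear speed of long_bar above 0.7 m/s and contact force between long_bar and the fingers below 0.05 N).
It fails at once if the wrench is moved by more than 30 mm (distance of wrench from where it was at the start of the episode above 0.03 m).
It also fails if it takes over 72 s, if anything falls off the work surface, if the arm or the gripper's body presses on something with over 40 N, if the wrist force passes 120 N, or if a joint passes its speed limit or range.

### The arm

A 7-joint arm with a two-finger parallel gripper is mounted at the origin on the work surface. World frame = base frame: x ahead of the robot, y to its left, z up, the work surface at z = 0. Lengths are in m, angles in rad, forces in N, time in s.
With the tool pointing down it reaches from about 0.4 to 0.85 m from the base axis. Payload 4.5 kg.
Tool frame: the origin (TCP) lies at the very end of the fingers, on their centre line; the grasp point (between the pads) lies 19 mm behind it (r.grip_point_offset is the distance from the TCP to the grasp point, in m); z points along the fingers, y is the line along which they close (so a half turn about z gives the same grasp; the last joint's range is limited). The gripper opens to 88 mm and grips with 3 to 60 N. Pads are 18 mm wide; open, the fingers measure 123 mm over their backs; the gripper's body (75 mm by 187 mm) begins 45 mm behind the grasp point.
Start: joints at [1.309, 0.689, -0.195, 1.565, 0.157, 0.902, -0.215], TCP at [0.182, -0.598, 0.239] pointing down, gripper open.
Joint ranges: [-3.01, 3.01], [-0.46, 2.08], [-1.47, 1.51], [0.13, 2.56], [-1, 4.14], [0.04, 2.09], [-2.66, 2.66]. Speed limits (rad/s): [2.57, 2.57, 3.14, 3.14, 3.14, 3.14, 3.14].

### API

Orientations are given as a unit quaternion [x, y, z, w].
In Python, from plant import r gives the robot as it stands.
- The arm moves only by the tool carry_out, never from a script. Its argument "rows" is a list of rows, each a list of 3 entries, a list of its own where there are three numbers: the shift along the tool's x, y, z in cm, then the turn, a rotation vector about the tool's x, y, z in degrees, then the closure, from 0 (fully open) to 1 (shut). A call has 1 to 12 rows; each row is the pose to reach, as a shift and turn from the pose commanded when the call began, along the tool's axes at that moment; what a row does not reach only later rows make up. A row lasts 1/10 s, in which the tool goes at most 50 mm and 8.59 degrees, less where a joint would pass 70% of its speed; a pose out of reach is approached as far as the arm can. A call with a gripper value outside its range is refused whole. The fingers move at their own pace and stop on an object; "newtons" is the grip in N (left out, the last holds). Time passes only in rows, so rows that repeat a pose let the fingers close. It gives the time, the measured TCP pose, the force, the opening and the grip force at its end, in the units of the state.
- r.get_state(): the state, without advancing time (a new reading comes with each control period).
- r.snapshot(name): name is "side" or "top"; returns a dict with "image" (420x560x3 uint8, red, green, blue), "fx", "fy", "cx", "cy" (pixels), "dist_coeffs" ([k1, k2, p1, p2, k3] as OpenCV has them; the pictures are not rectified), "pose" (4x4, takes a point from camera to world coordinates). Camera axes: x right, y up, looking along -z (the intrinsics and any distortion apply to the point x, -y, -z); pixel columns grow to the right and rows downward; lengths in m; the calibration is good to about 2 mm. A picture is of the moment at which its call begins. There is no depth.
- r.finish_job(): hands the job in; it is judged then, once.
The state is a dict: "clock": time; "q": joint angles; "qd": joint speeds; "joint_torque": joint torques, N m; "tool_pos": TCP position; "eef_rot": TCP orientation; "contact_force": force on the tool from outside, world axes, zero at the start; "moment": the same for the moment, N m; "opening": opening from 0.0 (shut) to 1.0 (fully open); "finger_force": force on a finger pad.
Only numpy, scipy, OpenCV 4.12 (cv2) and the standard library are available. Lean on these libraries where they do the work, as an engineer would, in place of code of your own. Each camera call takes 0.05 s, during which the arm holds its last target. There are 200 camera calls.

## Working session

There is one attempt and no reset: what is moved stays moved. The work goes in short steps, Python scripts to look and compute and a tool call to move; the robot and the scene stay as the last step left them, time stands still between calls to the robot, and variables do not carry over. Pictures are saved under pics/ and viewed, at most 12 in all, crops included, and the job is handed in when it is done.

Besides the shell and the picture viewer there is one more tool, called as name([rows], argument=value, ...), one row to a line, values as JSON. carry_out: Moves the arm, as the interface text tells. Its arguments: {"type":"object","properties":{"rows":{"type":"array"},"newtons":{"type":"number"}},"required":["rows"]}

```bash
mkdir -p pics; cat > h.py <<'E'
import numpy as np, cv2
from plant import r
from scipy.spatial.transform import Rotation as R
def snap(n,f=None):
    s=r.snapshot(n)
    if f: cv2.imwrite('pics/'+f,s['image'][:,:,::-1])
    return s
def KD(s): return np.array([[s['fx'],0,s['cx']],[0,s['fy'],s['cy']],[0,0,1.]]),np.array(s['dist_coeffs'],float)
def pix2w(s,uv,z):
    K,D=KD(s);p=cv2.undistortPoints(np.array(uv,float).reshape(-1,1,2),K,D).reshape(-1,2)
    T=np.array(s['pose']);d=np.c_[p[:,0],-p[:,1],-np.ones(len(p))]@T[:3,:3].T
    o=T[:3,3];z=np.broadcast_to(z,len(p));return o+d*((z-o[2])/d[:,2])[:,None]
def w2pix(s,P):
    K,D=KD(s);T=np.array(s['pose']);c=(np.atleast_2d(P)-T[:3,3])@T[:3,:3];c=c*[1,-1,-1]
    return cv2.projectPoints(c.reshape(-1,1,3),np.zeros(3),np.zeros(3),K,D)[0].reshape(-1,2)
E
python3 - <<'E'
from h import *
for n in('top','side'):
    s=snap(n,n+'0.png');print(n,np.round(s['pose'],3).tolist(),s['fx'],s['cx'],s['cy'],s['dist_coeffs'])
print(r.get_state(), r.grip_point_offset)
E
```

```text
top [[-0.026, 0.992, -0.124, 0.382], [-1.0, -0.025, 0.013, 0.087], [0.009, 0.125, 0.992, 0.958], [0.0, 0.0, 0.0, 1.0]] 398.0979406699636 274.17700970604506 212.9254392095403 [-0.03520568  0.          0.          0.          0.        ]
side [[0.774, 0.391, -0.498, -0.268], [-0.633, 0.479, -0.607, -0.835], [0.001, 0.786, 0.619, 1.005], [0.0, 0.0, 0.0, 1.0]] 524.6269431006912 277.5378809863946 212.3085244129517 [-0.19952963  0.          0.          0.          0.        ]
{'clock': 0.1, 'q': array([ 1.3088079 ,  0.68991563, -0.19450551,  1.56618793,  0.157297  ,
        0.90248475, -0.21510276]), 'qd': array([-0.00109681, -0.00115235, -0.00225311, -0.0016906 , -0.00051843,
       -0.00099664, -0.0004538 ]), 'joint_torque': array([-2.63718815e-03, -5.28501070e+01, -1.27142854e+00, -1.53837579e+01,
       -5.26161713e-02,  1.99605747e-03,  5.41054271e-05]), 'tool_pos': array([ 0.18198042, -0.59735679,  0.23799405]), 'eef_rot': array([ 9.89079269e-01,  1.47382339e-01, -1.76546666e-04, -7.83696737e-04]), 'contact_force': array([ 0.56229126, -0.86662406,  0.61701468]), 'moment': array([ 0.03526264, -0.02440657, -0.02757441]), 'finger_force': 0.0, 'opening': 0.9982825673644403} 0.0187
```

View pics/top0.png

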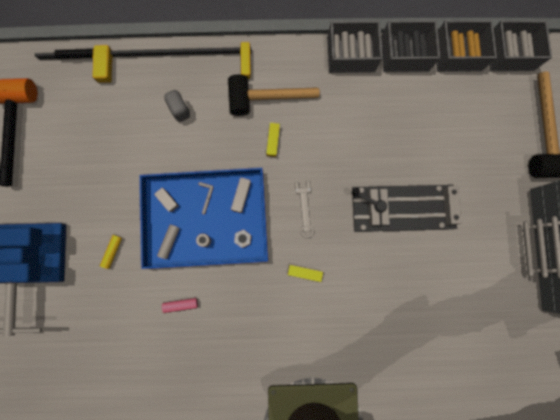

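View pics/side0.png

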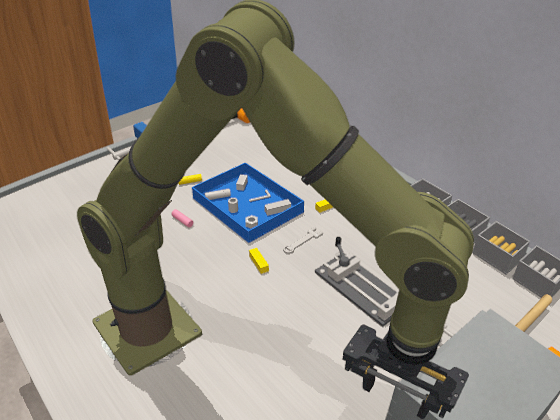

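Top view candidates for the long bar: (241,195) squarish long, (166,200) short, (168,242) probably round; the yellow pieces at (273,139), (305,273) and (111,251) and the pink one at (180,305) are look-alikes to leave alone. The fixture is at (405,208), with the lever grip at (354,191). I'll check crate and fixture close up.

```bash
python3 - <<'E'
import cv2,numpy as np
i=cv2.imread('pics/top0.png')
a=cv2.resize(i[160:280,130:280],None,fx=5,fy=5,interpolation=cv2.INTER_CUBIC)
cv2.imwrite('pics/c1.png',a)
a=cv2.resize(i[170:245,340:470],None,fx=6,fy=6,interpolation=cv2.INTER_CUBIC)
cv2.imwrite('pics/c2.png',cv2.convertScaleAbs(a,alpha=1.6))
E
```

```text
(no output)
```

View pics/c1.png

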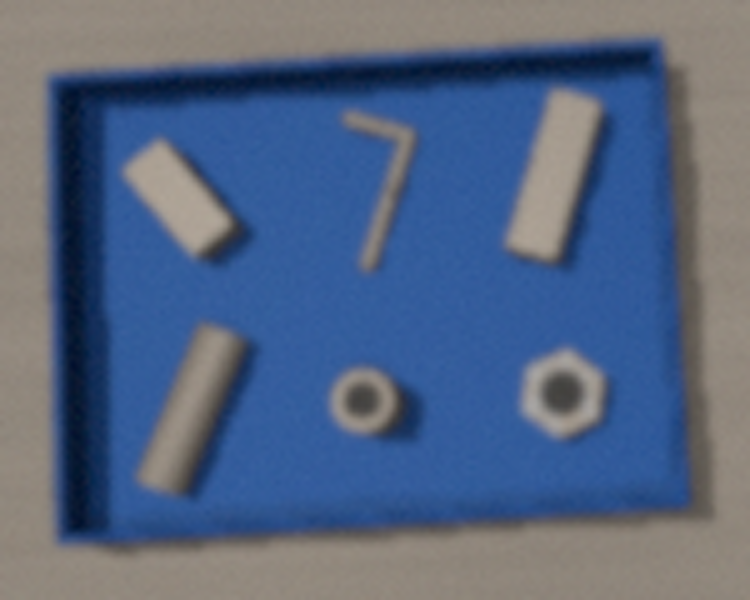

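View pics/c2.png

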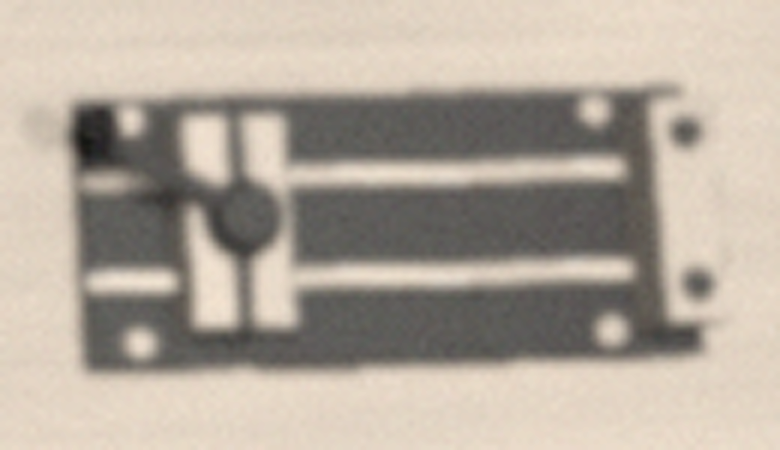

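The crop confirms the choice. At (241,195) is a flat-topped 80 mm bar, at (168,242) a shaded round one and at (166,200) a short one. The fixture's stop block is at crop (240,220) and its grip at (97,125), on the +x side. Next I fit the poses.

```bash
cat > fit.py <<'E'
from h import *
from scipy.optimize import least_squares
s=snap('top')
def un(p,f,o): return (np.array(p,float)+.5)/f-.5+o
bar=un([(550,88),(605,103),(558,263),(505,245)],5,[130,160])
W=pix2w(s,bar,.030); print('bar',W.round(4).tolist(),W.mean(0).round(4))
print('sides',[np.linalg.norm(W[i]-W[i-1]).round(4) for i in range(4)])
d=(W[0]+W[1]-W[2]-W[3])/2; print('baryaw deg',np.degrees(np.arctan2(d[1],d[0])))
cr=un([(50,75),(660,42),(692,508),(60,542)],5,[130,160]);print('crate',pix2w(s,cr,.045).round(3).tolist())
C=[(75,103),(88,370),(703,352),(180,115),(285,113),(192,328),(298,325),(650,97),(665,322),(245,217),(97,130),(295,187),(625,178),(297,263),(632,258)]
U=un(C,6,[340,170])
def model(p):
    x,y,a,st,l=p
    ax=np.array([0,.07-st]);t=.55-l
    g=ax+.068*np.array([np.sin(t),np.cos(t)])
    yf=.05-st
    P=[(.055,.125,.012),(-.055,.125,.012),(-.055,-.125,.012),(.042,yf+.04,.043),(.042,yf,.043),(-.042,yf+.04,.043),(-.042,yf,.043),(.045,-.1,.045),(-.045,-.1,.045),(*ax,.06),(*g,.072),
       (.0165,yf,.018),(.0165,-.09,.018),(-.0165,yf,.018),(-.0165,-.09,.018)]
    P=np.array(P);c,n=np.cos(a),np.sin(a)
    return np.c_[x+c*P[:,0]-n*P[:,1],y+n*P[:,0]+c*P[:,1],P[:,2]]
def res(p):
    e=w2pix(s,model(p))-U; e[[11,12,13,14],0]=0; return e.ravel()
p=least_squares(res,[.38,-.25,0,.02,.05],loss='soft_l1',x_scale=[.01,.01,.05,.01,.1]).x
print('fix',p.round(4)); print(res(p).reshape(-1,2).round(1).tolist())
E
python3 fit.py
```

```text
bar [[0.586, 0.1547, 0.03], [0.5781, 0.1287, 0.03], [0.5021, 0.1522, 0.03], [0.5112, 0.177, 0.03]] [0.5443 0.1531 0.03  ]
sides [np.float64(0.078), np.float64(0.0272), np.float64(0.0796), np.float64(0.0264)]
baryaw deg -16.882176551045898
crate [[0.595, 0.388, 0.045], [0.603, 0.102, 0.045], [0.386, 0.092, 0.045], [0.378, 0.38, 0.045]]
fix [ 0.5066 -0.2388  0.0036  0.0018  0.0586]
[[-1.0, -0.5], [-0.7, 0.3], [-0.3, 0.2], [0.1, 0.0], [-0.5, -0.1], [0.2, 0.2], [-0.3, 0.2], [0.9, -0.5], [1.7, 0.0], [0.8, -0.5], [-0.2, -0.1], [0.0, -0.0], [0.0, -0.1], [0.0, 0.9], [0.0, 0.1]]
```

```bash
cat >> h.py <<'E'
FX=np.array([.5066,-.2388]);FA=.0036
def fw(x,y): c,n=np.cos(FA),np.sin(FA); return FX+np.array([c*x-n*y,n*x+c*y])
def go(*targets):
    """targets (x,y,z,yaw_deg of tool x), prints shift cm, turn deg in present tool frame"""
    st=r.get_state();T0=R.from_quat(st['eef_rot']);p=st['tool_pos']
    print('at',st['clock'],p.round(4),'rotx',np.degrees(np.arctan2(*T0.as_matrix()[[1,0],[0,0]])).round(1))
    for t in targets:
        Q=R.from_euler('z',t[3],degrees=True)*R.from_euler('x',180,degrees=True)
        print(T0.inv().apply(np.array(t[:3])-p).round(4)*100,(T0.inv()*Q).as_rotvec(degrees=True).round(1))
def lev(st,l,rad=.068):
    t=.55-l; return fw(rad*np.sin(t),.07-st+rad*np.cos(t)), 90-np.degrees(t)+np.degrees(FA)
E
python3 - <<'E'
from h import *
g,a=lev(.0018,.0586);print(g,a);go((*g,.16,a))
E
```

```text
[ 0.53822497 -0.11053155] 62.051118753518445
at 0.15 [ 0.182  -0.5974  0.2381] rotx 17.0
[ 48.27 -36.18   7.86] [ -0.1  -0.  -45.1]
```

carry_out([
  [[24,-18,2],[0,0,-22],0.55],
  [[24,-18,2],[0,0,-22],0.55],
  [[24,-18,2],[0,0,-22],0.55],
  [[24,-18,2],[0,0,-22],0.55],
  [[24,-18,2],[0,0,-22],0.55],
  [[24,-18,2],[0,0,-22],0.55],
  [[48.3,-36.2,7.8],[0,0,-45],0.55],
  [[48.3,-36.2,7.8],[0,0,-45],0.55],
  [[48.3,-36.2,7.8],[0,0,-45],0.55],
  [[48.3,-36.2,7.8],[0,0,-45],0.55],
  [[48.3,-36.2,7.8],[0,0,-45],0.55],
  [[48.3,-36.2,7.8],[0,0,-45],0.55],
])

```text
clock: 1.35
tool_pos: [0.5339, -0.1169, 0.162]
eef_rot: [0.857, 0.515, -0.0, 0.0]
contact_force: [1.6, -1.2, 0.8]
opening: 0.449
finger_force: 0.0
```

carry_out([
  [[0,0,0],[0,0,0],0.55],
  [[0,0,0],[0,0,0],0.55],
])

```text
clock: 1.55
tool_pos: [0.5332, -0.117, 0.1621]
eef_rot: [0.857, 0.516, -0.0, -0.0]
contact_force: [-0.7, -1.0, -0.3]
opening: 0.45
finger_force: 0.0
```

```bash
python3 - <<'E'
from h import *
g,a=lev(.0018,.0586);go((*g,.16,a),(*g,.049,a))
s=snap('side','side1.png')
print(w2pix(s,[[*g,.074],[*g,.046]]))
i=s['image'][150:330,250:520,::-1]
cv2.imwrite('pics/s1.png',cv2.convertScaleAbs(cv2.resize(i,None,fx=2.9,fy=2.9,interpolation=cv2.INTER_CUBIC),alpha=1.5))
E
```

```text
at 1.55 [ 0.5332 -0.117   0.1621] rotx 62.1
[0.81 0.14 0.21] [-0.1  0.   0.1]
[ 0.81  0.15 11.31] [-0.1  0.   0.1]
[[337.76982788 237.55992077]
 [337.01389502 245.2637452 ]]
```

View pics/s1.png

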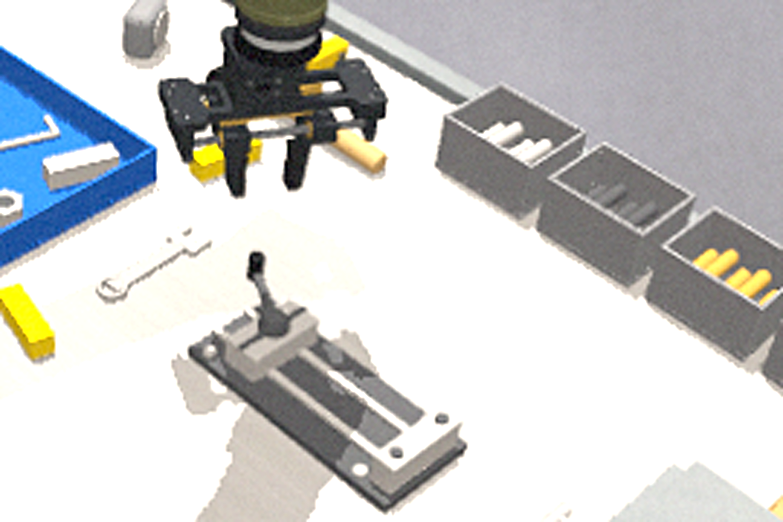

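The side crop shows the grip top at crop (257,255), which is pixel (338.6,238). The predicted position was (337.8,237.6), so they agree. I'll descend around the grip.

carry_out([
  [[0.8,0.1,4],[0,0,0],0.55],
  [[0.8,0.1,6],[0,0,0],0.55],
  [[0.8,0.1,8],[0,0,0],0.55],
  [[0.8,0.1,10],[0,0,0],0.55],
  [[0.8,0.1,11.3],[0,0,0],0.55],
  [[0.8,0.1,11.3],[0,0,0],0.55],
  [[0.8,0.1,11.3],[0,0,0],0.7],
  [[0.8,0.1,11.3],[0,0,0],0.76],
  [[0.8,0.1,11.3],[0,0,0],0.78],
  [[0.8,0.1,11.3],[0,0,0],0.78],
], newtons=4)

```text
clock: 2.6
tool_pos: [0.5382, -0.1121, 0.0503]
eef_rot: [0.857, 0.515, 0.001, 0.0]
contact_force: [-0.3, -0.8, 0.6]
opening: 0.221
finger_force: 0.2
```

```bash
python3 - <<'E'
from h import *
L=[]
for l in np.linspace(.0586,1.13,9)[1:]:
    g,a=lev(.0018,l);L.append((*g,.049,a))
go(*L)
E
```

```text
at 2.6 [ 0.5382 -0.1121  0.0503] rotx 61.9
[ 0.07 -0.98  0.12] [ 0.1 -0.  -7.8]
[-0.11 -1.87  0.12] [  0.1  -0.  -15.5]
[-0.41 -2.73  0.12] [  0.1  -0.  -23.1]
[-0.82 -3.54  0.12] [  0.1  -0.  -30.8]
[-1.34 -4.29  0.12] [  0.1   0.  -38.5]
[-1.95 -4.96  0.12] [  0.1   0.  -46.1]
[-2.65 -5.55  0.12] [  0.1   0.  -53.8]
[-3.42 -6.03  0.12] [  0.1   0.  -61.5]
```

carry_out([
  [[0,-0.9,0],[0,0,-7.7],0.78],
  [[-0.1,-1.8,0],[0,0,-15.5],0.78],
  [[-0.4,-2.7,0],[0,0,-23],0.78],
  [[-0.8,-3.5,0],[0,0,-31],0.78],
  [[-1.3,-4.3,0],[0,0,-38.5],0.78],
  [[-2,-5,0],[0,0,-46],0.78],
  [[-2.7,-5.5,0],[0,0,-54],0.78],
  [[-3.4,-6.1,0],[0,0,-61.5],0.78],
  [[-3.4,-6.1,0],[0,0,-61.5],0.78],
  [[-3.4,-6.1,0],[0,0,-61.5],0.78],
  [[-3.4,-6.1,0],[0,0,-61.5],0.78],
])

```text
clock: 3.7
tool_pos: [0.4706, -0.1124, 0.0501]
eef_rot: [0.474, 0.88, 0.002, 0.002]
contact_force: [5.6, 1.7, 0.7]
opening: 0.222
finger_force: 2.6
```

```bash
python3 - <<'E'
from h import *
g,a=lev(.0018,1.1);print(g,a);go((*g,.049,a))
E
```

```text
[ 0.47060328 -0.1127571 ] 121.71894353844237
at 3.7 [ 0.4706 -0.1124  0.0501] rotx 123.4
[-0.03 -0.02  0.11] [0.3 0.1 1.7]
```

carry_out([
  [[0,0.2,0],[0,0,0],0.6],
  [[0,0.2,0],[0,0,0],0.55],
  [[0,0.2,0],[0,0,0],0.5],
  [[0,0.2,-4],[0,0,0],0.5],
  [[0,0.2,-8],[0,0,0],0.5],
  [[0,0.2,-12],[0,0,0],0.5],
  [[0,0.2,-12],[0,0,0],0.5],
])

```text
clock: 4.4
tool_pos: [0.4712, -0.1124, 0.1733]
eef_rot: [0.474, 0.88, 0.001, 0.003]
contact_force: [0.6, 0.4, -0.4]
opening: 0.503
finger_force: 0.0
```

```bash
python3 - <<'E'
from h import *
go((.5443,.1531,.16,163.1),(.5443,.1531,.015,163.1))
E
```

```text
at 4.4 [ 0.4712 -0.1124  0.1733] rotx 123.4
[18.16 20.7   1.35] [  0.2   0.3 -39.7]
[18.22 20.63 15.85] [  0.2   0.3 -39.7]
```

carry_out([
  [[9,10.3,0],[0,0,-20],0.53],
  [[9,10.3,0],[0,0,-20],0.53],
  [[9,10.3,0],[0,0,-20],0.53],
  [[18.2,20.7,1],[0,0,-39.7],0.53],
  [[18.2,20.7,1.3],[0,0,-39.7],0.53],
  [[18.2,20.7,1.3],[0,0,-39.7],0.53],
  [[18.2,20.7,1.3],[0,0,-39.7],0.53],
  [[18.2,20.7,1.3],[0,0,-39.7],0.53],
])

```text
clock: 5.2
tool_pos: [0.5407, 0.1537, 0.1552]
eef_rot: [0.146, 0.989, -0.001, -0.001]
contact_force: [-0.2, -0.9, -0.8]
opening: 0.467
finger_force: 0.0
```

```bash
python3 - <<'E'
from h import *
go((.5443,.1531,.07,163.1),(.5443,.1531,.015,163.1))
b=np.array([.5443,.1531]);d=np.array([np.cos(np.radians(-16.9)),np.sin(np.radians(-16.9))]);n=np.array([-d[1],d[0]])
s=snap('side')
P=[[*(b+i*.04*d+j*.0125*n),.030] for i,j in((1,1),(1,-1),(-1,-1),(-1,1))]
px=w2pix(s,P);print(px.round(1))
o=px.mean(0).astype(int)
x0,y0=o[0]-60,o[1]-55
i=cv2.resize(s['image'][y0:y0+90,x0:x0+120,::-1],None,fx=6,fy=6,interpolation=cv2.INTER_CUBIC);i=cv2.convertScaleAbs(i,alpha=1.3)
cv2.polylines(i,[((px-[x0,y0]+.5)*6-.5).round().astype(int)],True,(0,0,255),1)
print(x0,y0);cv2.imwrite('pics/s2.png',i)
E
```

```text
at 5.2 [0.5407 0.1537 0.1552] rotx 163.2
[-0.38  0.07  8.52] [-0.2 -0.1  0.1]
[-0.39  0.09 14.02] [-0.2 -0.1  0.1]
[[288.2 198.7]
 [291.4 203.2]
 [267.2 209.3]
 [264.2 204.6]]
217 148
```

View pics/s2.png

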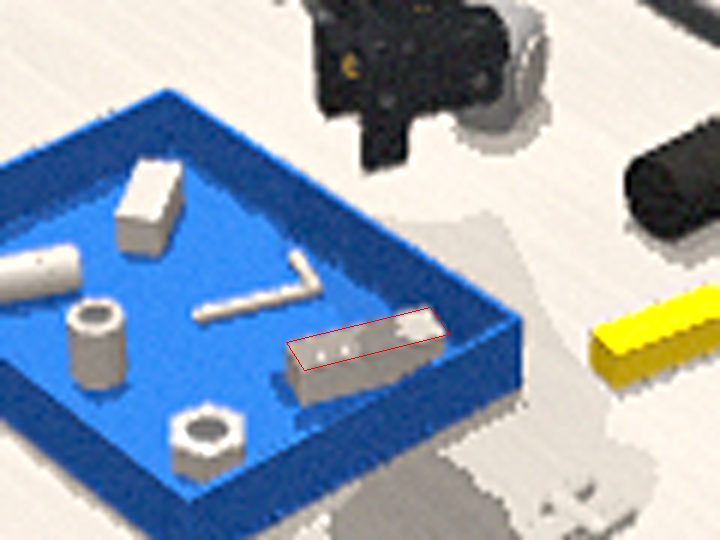

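The predicted outline sits on the bar's top face (pixels 264–291, 199–209), and it is a square, flat bar. I'll descend and grip it.

carry_out([
  [[-0.4,0.1,4],[0,0,0],0.53],
  [[-0.4,0.1,7],[0,0,0],0.53],
  [[-0.4,0.1,9],[0,0,0],0.53],
  [[-0.4,0.1,11],[0,0,0],0.53],
  [[-0.4,0.1,13],[0,0,0],0.53],
  [[-0.4,0.1,14],[0,0,0],0.53],
  [[-0.4,0.1,14],[0,0,0],0.53],
  [[-0.4,0.1,14],[0,0,0],0.65],
  [[-0.4,0.1,14],[0,0,0],0.8],
  [[-0.4,0.1,14],[0,0,0],0.85],
  [[-0.4,0.1,14],[0,0,0],0.85],
  [[-0.4,0.1,14],[0,0,0],0.85],
], newtons=30)

```text
clock: 6.45
tool_pos: [0.5468, 0.1542, 0.0175]
eef_rot: [0.146, 0.989, 0.001, 0.001]
contact_force: [-0.2, 0.7, 6.4]
opening: 0.28
finger_force: 30.0
```

```bash
python3 - <<'E'
from h import *
go((.5443,.1531,.18,163.1))
print(r.get_state()['opening'],r.get_state()['finger_force'])
E
```

```text
at 6.45 [0.5468 0.1542 0.0175] rotx 163.2
[  0.18  -0.15 -16.25] [0.1 0.1 0.1]
0.28049510846018644 30.001916885375977
```

carry_out([
  [[0,0,-2],[0,0,0],0.85],
  [[0,0,-5],[0,0,0],0.85],
  [[0,0,-9],[0,0,0],0.85],
  [[0,0,-13],[0,0,0],0.85],
  [[0,0,-16],[0,0,0],0.85],
  [[0,0,-16],[0,0,0],0.85],
  [[0,0,-16],[0,0,0],0.85],
])

```text
clock: 7.15
tool_pos: [0.5456, 0.1525, 0.1759]
eef_rot: [0.147, 0.989, -0.001, -0.0]
contact_force: [0.7, -0.0, -4.2]
opening: 0.276
finger_force: 30.0
```

```bash
python3 - <<'E'
from h import *
print(r.get_state()['finger_force'],r.get_state()['opening'])
g=fw(0,-.052);print(g);go((*g,.15,90.2))
E
```

```text
29.999212324619293 0.27550359672454694
[ 0.5067872  -0.29079966]
at 7.15 [0.5456 0.1525 0.1759] rotx 163.1
[ -9.16 -43.54   2.67] [-0.1  0.1 72.9]
```

carry_out([
  [[-0.8,-4,0],[0,0,6],0.85],
  [[-1.6,-8,0],[0,0,12],0.85],
  [[-2.5,-12,0],[0,0,18],0.85],
  [[-3.3,-16,0],[0,0,25],0.85],
  [[-4.2,-20,0],[0,0,32],0.85],
  [[-5,-24,0],[0,0,39],0.85],
  [[-5.9,-28,0],[0,0,46],0.85],
  [[-6.7,-32,0],[0,0,53],0.85],
  [[-7.6,-36,0],[0,0,60],0.85],
  [[-8.4,-40,0],[0,0,66],0.85],
  [[-9,-42.5,0],[0,0,71],0.85],
  [[-9.2,-43.5,1],[0,0,72.9],0.85],
])

```text
clock: 8.35
tool_pos: [0.506, -0.2935, 0.1647]
eef_rot: [0.708, 0.706, -0.002, -0.0]
contact_force: [0.3, 0.3, -4.1]
opening: 0.285
finger_force: 30.0
```

carry_out([
  [[0,0,0],[0,0,0],0.85],
  [[0,0,0],[0,0,0],0.85],
])

```text
clock: 8.55
tool_pos: [0.5075, -0.2868, 0.1651]
eef_rot: [0.704, 0.71, 0.0, -0.002]
contact_force: [-0.8, 0.3, -4.6]
opening: 0.283
finger_force: 30.0
```

```bash
python3 - <<'E'
from h import *
g=fw(0,-.052);go((*g,.06,90.2),(*g,.0255,90.2))
s=snap('side')
# overlay fixture model to verify its pose
P=[(*fw(x,y),z) for x,y,z in [(.045,-.1,.045),(-.045,-.1,.045),(-.045,-.125,.045),(.045,-.125,.045)]]
Q=[(*fw(x,y),.012) for x,y in [(.055,.125),(-.055,.125),(-.055,-.125),(.055,-.125)]]
S=[(*fw(x,y),.043) for x,y in [(.042,.088),(-.042,.088),(-.042,.048),(.042,.048)]]
G=[(*fw(x,y),.018) for x,y in [(.0165,.04),(.0165,-.098)]];H=[(*fw(x,y),.018) for x,y in [(-.0165,.04),(-.0165,-.098)]]
x0,y0=305,220
i=cv2.convertScaleAbs(cv2.resize(s['image'][y0:y0+115,x0:x0+155,::-1],None,fx=5,fy=5,interpolation=cv2.INTER_CUBIC),alpha=1.5)
for A in(P,Q,S,G,H): cv2.polylines(i,[((w2pix(s,A)-[x0,y0]+.5)*5-.5).round().astype(int)],len(A)>2,(0,0,255),1)
cv2.imwrite('pics/s3.png',i)
E
```

```text
at 8.55 [ 0.5075 -0.2868  0.1651] rotx 90.5
[-0.43 -0.04 10.51] [-0.1 -0.2  0.3]
[-0.44 -0.04 13.96] [-0.1 -0.2  0.3]
```

View pics/s3.png

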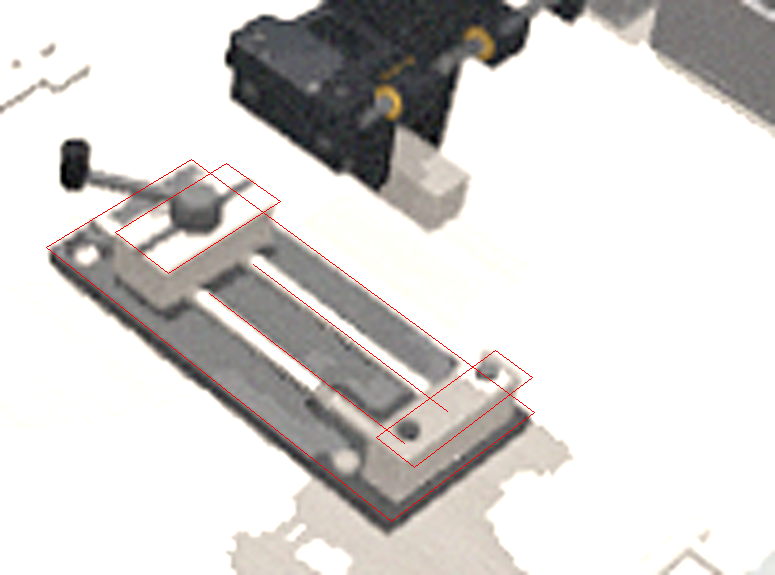

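The side view shows the bar held above the channel at crop (430,185). The fixture overlay agrees within about 1 px, and the lever is loose with its grip at (75,165). I'll lower the bar.

carry_out([
  [[-0.4,0,4],[0,0,0.3],0.85],
  [[-0.4,0,7],[0,0,0.3],0.85],
  [[-0.4,0,9.5],[0,0,0.3],0.85],
  [[-0.4,0,11],[0,0,0.3],0.85],
  [[-0.4,0,12],[0,0,0.3],0.85],
  [[-0.4,0,12],[0,0,0.3],0.85],
  [[-0.4,0,12],[0,0,0.3],0.85],
])

```text
clock: 9.3
tool_pos: [0.5089, -0.2932, 0.0474]
eef_rot: [0.707, 0.707, 0.0, 0.001]
contact_force: [-0.5, -0.9, -3.4]
opening: 0.281
finger_force: 30.0
```

```bash
python3 - <<'E'
from h import *
g=fw(0,-.052);go((*g,.0255,90.2))
print(r.get_state()['contact_force'])
E
```

```text
at 9.3 [ 0.5089 -0.2932  0.0474] rotx 90.0
[ 0.24 -0.21  2.19] [ 0.1  0.  -0.2]
[-0.5411573  -0.91067245 -3.35986812]
```

carry_out([
  [[0.2,-0.2,0.5],[0,0,0],0.85],
  [[0.2,-0.2,1],[0,0,0],0.85],
  [[0.2,-0.2,1.3],[0,0,0],0.85],
  [[0.2,-0.2,1.6],[0,0,0],0.85],
  [[0.2,-0.2,1.8],[0,0,0],0.85],
  [[0.2,-0.2,2],[0,0,0],0.85],
  [[0.2,-0.2,2],[0,0,0],0.85],
  [[0.2,-0.2,2],[0,0,0],0.85],
])

```text
clock: 10.1
tool_pos: [0.5061, -0.2914, 0.0265]
eef_rot: [0.707, 0.707, -0.0, 0.0]
contact_force: [0.0, 0.3, -3.6]
opening: 0.277
finger_force: 30.0
```

carry_out([
  [[0,0,0.1],[0,0,0],0.85],
  [[0,0,0.2],[0,0,0],0.85],
  [[0,0,0.25],[0,0,0],0.85],
  [[0,0,0.25],[0,0,0],0.85],
  [[0,0,0.25],[0,0,0],0.85],
])

```text
clock: 10.6
tool_pos: [0.5061, -0.2914, 0.0245]
eef_rot: [0.707, 0.707, -0.0, 0.0]
contact_force: [-2.1, 1.7, 4.6]
opening: 0.283
finger_force: 30.0
```

carry_out([
  [[0,0,0],[0,0,0],0.7],
  [[0,0,0],[0,0,0],0.65],
  [[0,0,0],[0,0,0],0.6],
  [[0,0,0],[0,0,0],0.6],
  [[0,0,-2],[0,0,0],0.6],
  [[0,0,-5],[0,0,0],0.6],
  [[0,0,-9],[0,0,0],0.6],
  [[0,0,-13],[0,0,0],0.6],
  [[0,0,-13],[0,0,0],0.6],
])

```text
clock: 11.5
tool_pos: [0.5094, -0.2924, 0.1591]
eef_rot: [0.708, 0.707, 0.002, 0.005]
contact_force: [0.8, -0.3, 0.2]
opening: 0.401
finger_force: 0.0
```

```bash
python3 - <<'E'
from h import *
g=fw(.028,.125);print(g)
go((*g,.15,90.2),(*g,.0275,90.2))
s=snap('side');t=snap('top')
x0,y0=305,220
i=cv2.convertScaleAbs(cv2.resize(s['image'][y0:y0+115,x0:x0+155,::-1],None,fx=5,fy=5,interpolation=cv2.INTER_CUBIC),alpha=1.5)
for y in(-.09,-.01):
  A=[(*fw(x,y),.037) for x in(-.0125,.0125)];cv2.polylines(i,[((w2pix(s,A)-[x0,y0]+.5)*5-.5).round().astype(int)],False,(0,0,255),1)
cv2.imwrite('pics/s4.png',i)
E
```

```text
[ 0.53414982 -0.11370001]
at 11.5 [ 0.5094 -0.2924  0.1591] rotx 89.9
[17.87  2.44  0.87] [ 0.5  0.2 -0.3]
[17.92  2.33 13.12] [ 0.5  0.2 -0.3]
```

View pics/s4.png

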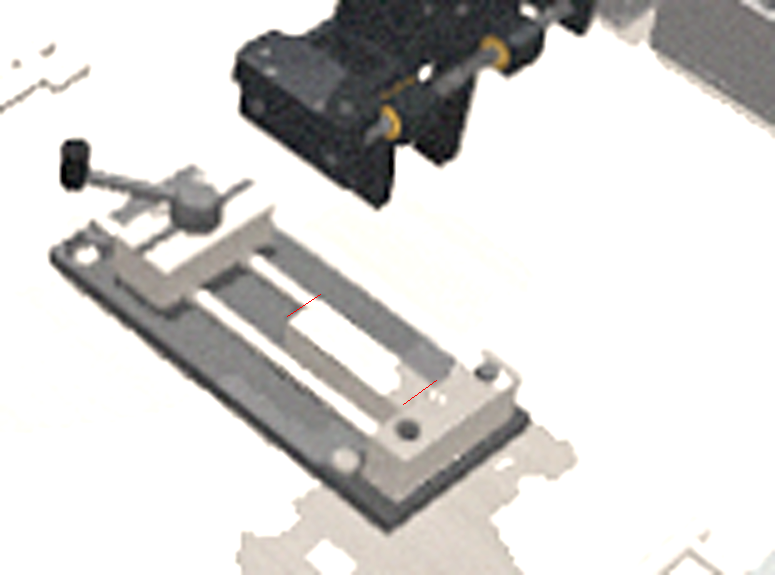

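The bar lies in the channel, with its far end at crop (300,320) and its near end at (405,395) by the jaw. Next I go behind the stop with shut fingers.

carry_out([
  [[5,1,0],[0,0,0],1],
  [[10,2,0],[0,0,0],1],
  [[14,2.4,0],[0,0,0],1],
  [[17.9,2.4,0.5],[0,0,0],1],
  [[17.9,2.4,0.5],[0,0,0],1],
  [[17.9,2.4,4],[0,0,0],1],
  [[17.9,2.4,7],[0,0,0],1],
  [[17.9,2.4,10],[0,0,0],1],
  [[17.9,2.4,12],[0,0,0],1],
  [[17.9,2.4,13.2],[0,0,0],1],
  [[17.9,2.4,13.2],[0,0,0],1],
  [[17.9,2.4,13.2],[0,0,0],1],
], newtons=10)

```text
clock: 12.8
tool_pos: [0.5301, -0.1127, 0.0221]
eef_rot: [0.708, 0.707, -0.0, -0.0]
contact_force: [0.4, -0.6, 0.1]
opening: 0.008
finger_force: 0.0
```

```bash
python3 - <<'E'
from h import *
go(*[(*fw(.027,y),.0255,90.2) for y in(.1,.03)])
s=r.get_state();print(s['opening'],s['contact_force'])
E
```

```text
at 12.8 [ 0.5301 -0.1127  0.0221] rotx 89.9
[-2.6   0.32 -0.34] [-0.   0.  -0.3]
[-9.6   0.35 -0.34] [-0.   0.  -0.3]
0.008150164018655369 [ 0.39698467 -0.55850921  0.12020547]
```

carry_out([
  [[-0.8,0.3,-0.4],[0,0,-0.3],1],
  [[-1.6,0.3,-0.4],[0,0,-0.3],1],
  [[-2.3,0.3,-0.4],[0,0,-0.3],1],
  [[-3,0.3,-0.4],[0,0,-0.3],1],
  [[-3.7,0.3,-0.4],[0,0,-0.3],1],
  [[-4.4,0.3,-0.4],[0,0,-0.3],1],
  [[-5.1,0.3,-0.4],[0,0,-0.3],1],
  [[-5.8,0.3,-0.4],[0,0,-0.3],1],
  [[-6.5,0.3,-0.4],[0,0,-0.3],1],
  [[-7.2,0.3,-0.4],[0,0,-0.3],1],
  [[-7.9,0.3,-0.4],[0,0,-0.3],1],
  [[-8.3,0.3,-0.4],[0,0,-0.3],1],
])

```text
clock: 14.0
tool_pos: [0.5337, -0.1923, 0.0268]
eef_rot: [0.705, 0.709, 0.002, -0.001]
contact_force: [-1.6, 7.4, 5.8]
opening: -0.0
finger_force: 4.1
```

carry_out([
  [[-0.2,0,0],[0,0,0],1],
  [[-0.4,0,0],[0,0,0],1],
  [[-0.5,0,0],[0,0,0],1],
])

```text
clock: 14.3
tool_pos: [0.5337, -0.1969, 0.0268]
eef_rot: [0.705, 0.709, 0.002, -0.001]
contact_force: [-0.9, 7.4, 5.9]
opening: 0.003
finger_force: 4.0
```

carry_out([
  [[-0.2,0,0],[0,0,0],1],
  [[-0.3,0,0],[0,0,0],1],
  [[-0.3,0,0],[0,0,0],1],
])

```text
clock: 14.6
tool_pos: [0.5337, -0.1994, 0.0268]
eef_rot: [0.705, 0.709, 0.003, -0.001]
contact_force: [-0.5, 8.3, 5.3]
opening: 0.003
finger_force: 4.2
```

carry_out([
  [[-0.2,0,0],[0,0,0],1],
  [[-0.4,0,0],[0,0,0],1],
  [[-0.4,0,0],[0,0,0],1],
])

```text
clock: 14.9
tool_pos: [0.5337, -0.2029, 0.0268]
eef_rot: [0.705, 0.71, 0.003, -0.002]
contact_force: [-1.2, 9.3, 5.4]
opening: 0.004
finger_force: 4.6
```

carry_out([
  [[-0.2,0,0],[0,0,0],1],
  [[-0.3,0,0],[0,0,0],1],
  [[-0.3,0,0],[0,0,0],1],
])

```text
clock: 15.2
tool_pos: [0.5337, -0.2032, 0.0268]
eef_rot: [0.704, 0.71, 0.004, -0.003]
contact_force: [-2.4, 13.9, 8.2]
opening: 0.003
finger_force: 7.0
```

carry_out([
  [[-0.1,0,0],[0,0,0],1],
  [[-0.2,0,0],[0,0,0],1],
  [[-0.2,0,0],[0,0,0],1],
])

```text
clock: 15.5
tool_pos: [0.5337, -0.2032, 0.0268]
eef_rot: [0.703, 0.711, 0.005, -0.004]
contact_force: [-2.9, 17.3, 8.8]
opening: 0.001
finger_force: 8.6
```

```bash
python3 - <<'E'
from h import *
s=snap('side')
x0,y0=335,240
i=cv2.convertScaleAbs(cv2.resize(s['image'][y0:y0+90,x0:x0+100,::-1],None,fx=6,fy=6,interpolation=cv2.INTER_CUBIC),alpha=1.4)
cv2.imwrite('pics/s5.png',i)
E
```

```text
(no output)
```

View pics/s5.png

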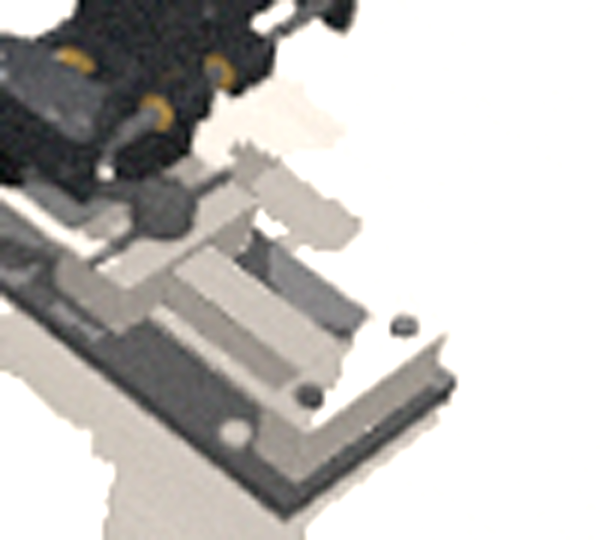

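```bash
python3 - <<'E'
from h import *
s=snap('side')
def loc(W): 
    d=W[:,:2]-FX;c,n=np.cos(FA),np.sin(FA);return np.c_[d@[c,n],d@[-n,c]].round(4)
u=lambda c:(np.array(c,float)+.5)/6-.5+[335,240]
print('stop front top',loc(pix2w(s,u([(122,292),(258,205)]),.043)))
print('jaw back/front top corners',loc(pix2w(s,u([(310,432),(445,333)]),.045)))
print('hub',loc(pix2w(s,u([(164,200)]),.06)))
t=snap('top')
i=cv2.cvtColor(t['image'],cv2.COLOR_RGB2GRAY)
# gray profile along channel centre at bar height, fixture y
for x in (0,-.006,-.03):
  ys=np.arange(-.13,.03,.004);P=w2pix(t,[(*fw(x,y),.04) for y in ys]).astype(np.float32)
  v=cv2.remap(i,P[:,:1].copy(),P[:,1:].copy(),cv2.INTER_LINEAR).ravel()
  print(x,' '.join(f'{int(y*1000)}:{k}' for y,k in zip(ys,v)))
print(r.get_state()['q'].round(2))
E
```

```text
stop front top [[-0.0448 -0.0152]
 [ 0.0382 -0.0173]]
jaw back/front top corners [[-0.0439 -0.1204]
 [ 0.0405 -0.1211]]
hub [[-0.005   0.0007]]
0 -130:142 -126:142 -122:142 -118:145 -113:145 -109:134 -105:113 -101:91 -97:72 -93:84 -89:95 -85:97 -81:96 -77:98 -73:97 -69:98 -65:97 -61:98 -57:97 -53:95 -49:92 -45:93 -41:92 -37:88 -33:82 -29:64 -25:34 -21:17 -17:16 -13:14 -9:12 -5:16 -1:13 2:13 6:15 10:14 14:14 18:15 22:18 26:32
-0.006 -130:143 -126:143 -122:144 -118:145 -113:139 -109:117 -105:99 -101:89 -97:73 -93:88 -89:95 -85:96 -81:96 -77:98 -73:97 -69:96 -65:98 -61:97 -57:99 -53:99 -49:99 -45:99 -41:99 -37:98 -33:98 -29:93 -25:56 -21:26 -17:23 -13:23 -9:22 -5:23 -1:19 2:21 6:22 10:17 14:22 18:23 22:27 26:30
-0.03 -130:148 -126:145 -122:135 -118:90 -113:49 -109:47 -105:74 -101:83 -97:65 -93:51 -89:51 -85:45 -81:45 -77:50 -73:49 -69:49 -65:49 -61:47 -57:46 -53:48 -49:49 -45:52 -41:50 -37:50 -33:47 -29:43 -25:32 -21:37 -17:34 -13:40 -9:46 -5:54 -1:47 2:36 6:44 10:46 14:42 18:38 22:33 26:37
[ 0.49  0.96 -0.34  1.85  0.65  0.45 -0.31]
```

carry_out([
  [[-0.2,0,0],[0,0,0],1],
  [[-0.4,0,0],[0,0,0],1],
  [[-0.5,0,0],[0,0,0],1],
  [[-0.5,0,0],[0,0,0],1],
])

```text
clock: 16.05
tool_pos: [0.5337, -0.2032, 0.0269]
eef_rot: [0.702, 0.712, 0.007, -0.006]
contact_force: [-3.6, 25.1, 11.7]
opening: 0.007
finger_force: 12.8
```

The tool hasn't moved from y −0.2032 at 25 N, so bar, jaw and stop meet. I'll back off and rise.

carry_out([
  [[1,0,0],[0,0,0],1],
  [[2,0,0],[0,0,0],1],
  [[3,0,0],[0,0,0],1],
  [[3.5,0,0],[0,0,0],1],
  [[3.5,0,-4],[0,0,0],0.5],
  [[3.5,0,-8],[0,0,0],0.5],
  [[3.5,0,-13],[0,0,0],0.5],
  [[3.5,0,-13],[0,0,0],0.5],
  [[3.5,0,-13],[0,0,0],0.5],
])

```text
clock: 16.95
tool_pos: [0.5335, -0.1835, 0.1571]
eef_rot: [0.706, 0.708, 0.0, 0.001]
contact_force: [-1.1, -0.1, 0.1]
opening: 0.436
finger_force: 0.0
```

```bash
python3 - <<'E'
from h import *
g,a=lev(.0665,1.1);print(g,a);go((*g,.14,a),(*g,.05,a))
s=snap('side')
x0,y0=310,200
i=cv2.convertScaleAbs(cv2.resize(s['image'][y0:y0+120,x0:x0+120,::-1],None,fx=5,fy=5,interpolation=cv2.INTER_CUBIC),alpha=1.4)
A=[(*g,.074),(*g,.046)];cv2.polylines(i,[((w2pix(s,A)-[x0,y0]+.5)*5-.5).round().astype(int)],False,(0,0,255),1)
cv2.imwrite('pics/s6.png',i)
E
```

```text
[ 0.4708362  -0.17745668] 121.71894353844237
at 16.95 [ 0.5335 -0.1835  0.1571] rotx 90.2
[ 0.62 -6.27  1.69] [  0.1   0.1 -31.6]
[ 0.64 -6.29 10.69] [  0.1   0.1 -31.6]
```

View pics/s6.png

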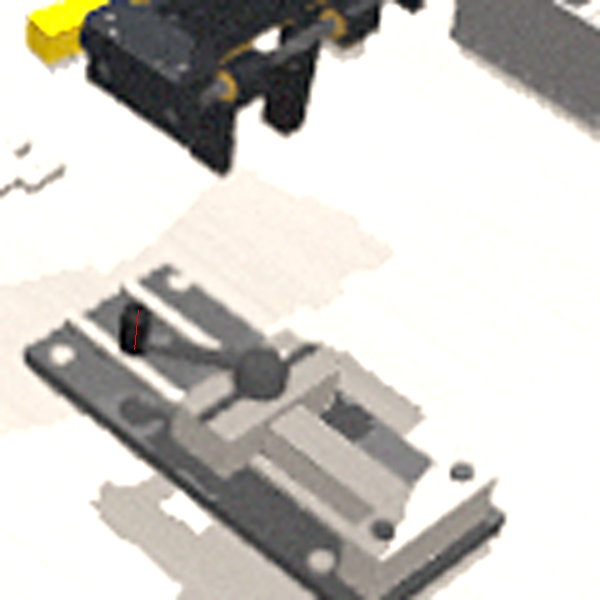

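The grip is at crop (134,328), right on the predicted line, and the bar is seated between stop and jaw. I'll move onto the grip.

carry_out([
  [[0.2,-2,0],[0,0,-8],0.55],
  [[0.4,-4,0],[0,0,-16],0.55],
  [[0.6,-6,0],[0,0,-24],0.55],
  [[0.6,-6.3,0.5],[0,0,-31.6],0.55],
  [[0.6,-6.3,1.5],[0,0,-31.6],0.55],
  [[0.6,-6.3,4],[0,0,-31.6],0.55],
  [[0.6,-6.3,7],[0,0,-31.6],0.55],
  [[0.6,-6.3,9],[0,0,-31.6],0.55],
  [[0.6,-6.3,10.6],[0,0,-31.6],0.55],
  [[0.6,-6.3,10.6],[0,0,-31.6],0.78],
  [[0.6,-6.3,10.6],[0,0,-31.6],0.78],
  [[0.6,-6.3,10.6],[0,0,-31.6],0.78],
], newtons=4)

```text
clock: 18.2
tool_pos: [0.4704, -0.1767, 0.0503]
eef_rot: [0.486, 0.874, 0.0, 0.0]
contact_force: [0.8, 0.0, 0.7]
opening: 0.228
finger_force: 0.0
```

carry_out([
  [[0,0,0],[0,0,0],0.78],
])

```text
clock: 18.3
tool_pos: [0.4707, -0.1767, 0.0506]
eef_rot: [0.486, 0.874, 0.0, 0.001]
contact_force: [-0.6, -0.1, -1.6]
opening: 0.219
finger_force: 0.2
```

```bash
python3 - <<'E'
from h import *
L=[]
for l in np.linspace(1.1,-.04,9)[1:]:
    g,a=lev(.0665,l);L.append((*g,.05,a))
go(*L)
E
```

```text
at 18.3 [ 0.4707 -0.1767  0.0506] rotx 121.8
[-0.14  0.94  0.07] [0.1 0.  8.3]
[-0.35  1.89  0.07] [ 0.1  0.  16.4]
[-0.69  2.79  0.07] [ 0.1  0.  24.6]
[-1.15  3.64  0.07] [ 0.1  0.  32.7]
[-1.73  4.42  0.07] [ 0.1  0.  40.9]
[-2.42  5.1   0.07] [ 0.1  0.  49.1]
[-3.19  5.68  0.08] [ 0.1  0.  57.2]
[-4.04  6.15  0.08] [ 0.1  0.  65.4]
```

carry_out([
  [[-0.1,0.9,0],[0,0,8],0.78],
  [[-0.3,1.9,0],[0,0,16],0.78],
  [[-0.7,2.8,0],[0,0,24],0.78],
  [[-1.1,3.6,0],[0,0,32],0.78],
  [[-1.7,4.4,0],[0,0,40],0.78],
  [[-2.4,5.1,0],[0,0,48],0.78],
  [[-3.2,5.7,0],[0,0,56],0.78],
  [[-4,6.15,0],[0,0,64],0.78],
  [[-4,6.15,0],[0,0,64],0.78],
  [[-4,6.15,0],[0,0,64],0.78],
])

```text
clock: 19.3
tool_pos: [0.5434, -0.1784, 0.0504]
eef_rot: [0.875, 0.485, 0.0, 0.0]
contact_force: [-0.1, 0.3, 0.1]
opening: 0.224
finger_force: 0.0
```

```bash
python3 - <<'E'
from h import *
g,a=lev(.0665,0);print(g,a);go((*g,.05,a))
E
```

```text
[ 0.5419212  -0.17720078] 58.693586074051815
at 19.3 [ 0.5434 -0.1784  0.0504] rotx 58.0
[ 0.02 -0.19  0.04] [ 0.1 -0.  -0.7]
```

carry_out([
  [[0,0.2,0],[0,0,0],0.78],
  [[0,0.3,0],[0,0,0],0.78],
  [[0,0.4,0],[0,0,0],0.78],
  [[0,0.4,0],[0,0,0],0.78],
])

```text
clock: 19.7
tool_pos: [0.5437, -0.1787, 0.05]
eef_rot: [0.875, 0.485, -0.002, -0.002]
contact_force: [-5.9, 4.8, 6.3]
opening: 0.217
finger_force: 3.7
```

Firm end stop reached at the tight position. I'll release, rise and check.

carry_out([
  [[0,-0.2,0],[0,0,0],0.65],
  [[0,-0.2,0],[0,0,0],0.55],
  [[0,-0.2,0],[0,0,0],0.5],
  [[0,-0.2,-4],[0,0,0],0.5],
  [[0,-0.2,-8],[0,0,0],0.5],
  [[0,-0.2,-12],[0,0,0],0.5],
  [[0,-0.2,-14],[0,0,0],0.5],
  [[0,-0.2,-14],[0,0,0],0.5],
])

```text
clock: 20.5
tool_pos: [0.5475, -0.1802, 0.1934]
eef_rot: [0.875, 0.483, 0.003, 0.003]
contact_force: [0.3, 0.2, 0.3]
opening: 0.501
finger_force: 0.0
```

```bash
python3 - <<'E'
from h import *
s=snap('side')
g,a=lev(.0665,0)
x0,y0=310,220
i=cv2.convertScaleAbs(cv2.resize(s['image'][y0:y0+110,x0:x0+120,::-1],None,fx=5,fy=5,interpolation=cv2.INTER_CUBIC),alpha=1.2)
A=[(*g,.074),(*g,.046)];cv2.polylines(i,[((w2pix(s,A)-[x0,y0]+.5)*5-.5).round().astype(int)],False,(0,0,255),1)
cv2.imwrite('pics/s7.png',i)
E
```

```text
(no output)
```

View pics/s7.png

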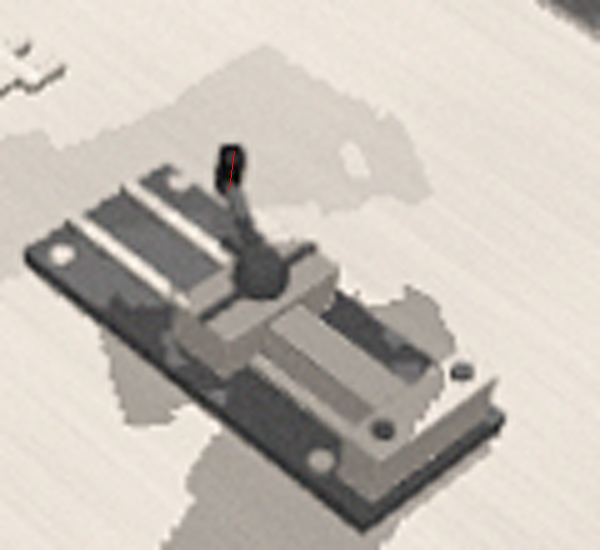

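The grip is at crop (231,167), on the predicted fully tight position, and the bar is still seated between stop and jaw. The gripper is clear, so I'm handing in.

```bash
python3 -c "
from plant import r
print(r.finish_job())"
```

```text
the job is handed in; nothing more can be done
None
```

I handed the job in at about 20.5 s; no verdict came back. The long bar is seated between jaw and stop (25 N on the stop moved it no further), the lever is tight and the gripper is clear; I never moved the wrench or the other parts on purpose, but did not check them again at the end.

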